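# Uncover the bean doser and hold its slide gate at the dose notch

## Task

First lift the loose lid off the bean doser and set it down gently, knob up, in the middle of the cork mat. Then draw the doser's slide gate open by its black post until you feel the spring ball click into the dose notch, and finish holding it there: keep your grip on the post with the ball in the notch. Leave the kettle, the glass server and the steel dosing cup alone.

Things in the scene. Friction and masses are not known exactly. Their poses are not given: they have to be found in the camera images.
- doser: Bean doser, fixed. Cream base 110 x 320 x 8 mm; at one end a black round hopper, 100 mm across, rim 128 mm above the counter, axis at x = 0, y = -80 mm of the doser's frame. From it a 46 mm wide aluminium rail runs along the doser's +y (over x = 0) to y = 180 mm, its top 66 mm above the counter. Origin on the counter; z up.
- lid: Loose cream lid on the hopper's rim, about 0.12 kg: flange 106 mm across, 5 mm thick; under it a plug 80 mm across, 8 mm deep, hanging in the hopper's 92 mm mouth; on top a round wooden knob 26 mm across, 26 mm tall. Origin at the centre of the plug's underside; the knob spans z = 13 to 39 mm. Set down, it stands on the plug.
- mat: Cork mat 130 x 130 x 4 mm, fixed on the counter to the left or the right of the doser. Origin in the centre of its underside.
- gate: Slide gate: a steel blade in the rail with an upright round black post (24 mm across, 45 mm tall, orange band). Origin on the post's axis at its foot, 64 mm above the counter; shut, at y = 75 mm, x = 0 in the doser's frame. Slides only along the doser's y: +y opens, 105 mm from shut to the end stop, needing 1 to 3 N before and after the notch; starts 0 to 12 mm open.
- post_top (a point): Centre of the flat top of the gate's black post, 109 mm above the counter, 45 mm above the gate's origin.
- ball (a joint): Spring ball hidden under the blade: how far it has sunk (m). About 0.0005 on the plain track, 0.0037 fully in the dose notch, over 0.0015 within about 1.9 mm of it. The notch, out of sight, lies 40 to 80 mm from shut, elsewhere each time; dragging the ball out of it either way takes 8 to 13 N; beyond it the gate slides freely on.
- kettle: Cream gooseneck kettle, 150 mm across the foot, 158 mm tall, origin under its centre; a bystander beyond the doser.
- server: Glass coffee server with a white dripper on it, 110 mm across, 144 mm tall, origin under its centre; a bystander beyond the doser.
- dose_cup: Steel dosing cup, 58 mm across, 55 mm tall, origin under its centre; a bystander, beside the doser, across from the mat.
Not all that is in view belongs to the job. There is more than one size of the lid; the job needs the middle-sized.

How it is judged:
On the way, in this order (a step that is already met when the one before it is completed fails the run):
1. the lid lies knob up on the cork mat, let go and at rest, while the gate is still less than 25 mm open (horizontal distance between lid and mat below 0.035 m and height (world z) of lid below 0.008 m and angle between lid's own z axis and vertical below 0.1 rad and linear speed of lid below 0.05 m/s and contact force between the fingers and lid below 0.05 N and y of gate in the frame of doser below 0.1 m), for 0.2 s.
2. the ball is in the dose notch and the fingers hold the gate (value of joint ball above 0.0015 m and contact force between the fingers and gate above 2 N), for 0.3 s.
At the end, for the whole second after the job is handed in: The lid lies knob up on the cork mat within 35 mm of its middle, untouched and at rest; the ball has sunk more than 1.5 mm into the dose notch (gate within about 1.9 mm of it) and stands still; the fingers still hold the gate with more than 2 N (all of step 2 and horizontal distance between lid and mat below 0.035 m and height (world z) of lid below 0.008 m and angle between lid's own z axis and vertical below 0.1 rad and linear speed of lid below 0.05 m/s and contact force between the fingers and lid below 0.05 N and linear speed of gate below 0.01 m/s); the arm keeps its last pose, push and grip.
It fails at once if the kettle is pushed, lifted or tipped (distance of kettle from where it was at the start of the episode above 0.03 m or angle between kettle's own z axis and vertical above 0.3 rad).
It fails at once if the glass server is pushed, lifted or tipped (distance of server from where it was at the start of the episode above 0.03 m or angle between server's own z axis and vertical above 0.3 rad).
It fails at once if the steel dosing cup is pushed, lifted or tipped (distance of dose_cup from where it was at the start of the episode above 0.03 m or angle between dose_cup's own z axis and vertical above 0.3 rad).
It fails at once if the lid is dropped: it falls faster than 0.7 m/s with no finger on it (linear speed of lid above 0.7 m/s and contact force between the fingers and lid below 0.05 N).
It also fails if it takes over 58 s, if anything falls off the work surface, if the arm or the gripper's body presses on something with over 40 N, if the wrist force passes 120 N, or if a joint passes its speed limit or range.

## Robot

A 6-joint arm with a two-finger parallel gripper is mounted at the origin on the work surface. World frame = base frame: x ahead of the robot, y to its left, z up, the work surface at z = 0. Lengths are in m, angles in rad, forces in N, time in s.
With the tool pointing down it reaches from about 0.275 to 0.75 m from the base axis. Payload 10.2 kg.
Tool frame: the origin (TCP) lies midway between the tips of the shut fingers; the grasp point (between the pads) lies 19 mm behind it (env.hold_point_z is the distance from the TCP to the grasp point, in m); x points along the fingers, z is the direction in which the jaws open and shut, and the axes are right-handed (so a half turn about x gives the same grasp; the last joint's range is limited). The gripper opens to 85 mm and grips with 20 to 120 N. Pads are 22 mm wide; open, the fingers measure 114 mm over their backs; the gripper's body (76 mm by 85 mm) begins 54 mm behind the grasp point. The pads swing forward as they close: fully open they stand 13 mm farther back than shut.
Start: joints at [0.961, 0.313, 1.498, -0, 1.331, -0.223], TCP at [0.198, 0.486, 0.231] pointing down, gripper open.
Joint ranges: [-2.94, 2.94], [-0.97, 2.17], [0.19, 2.56], [-1.23, 4.37], [0.02, 3.11], [-2.88, 2.88]. Speed limits (rad/s): [2.39, 2.39, 3.01, 3.14, 3.14, 3.14].

## Interface

Orientations are given as a unit quaternion [x, y, z, w].
In Python, from bench import env, kinematics, monitor, eyes, job gives the robot as it stands. The module is installed in compiled form; this text tells all that it offers. Calls block until the motion is done:
- env.reach(position, orientation): joint-space move of the TCP to a pose.
- env.movel(position, velocity=0.15, frame=None, guard=None): straight line of the TCP; frame=None keeps the orientation; velocity is the mean speed in m/s. With guard (N) it stops when the force on the tool has changed by that much, and returns True; else False.
- env.set_joints(angles): joint-space move.
- env.release() and env.close_gripper(effort=None): open the fingers fully, or close them until they stop; effort is the grip in N (None keeps the last).
- env.hold(seconds).
- kinematics.ik(position, orientation): joint angles nearest the present ones, or None.
- monitor.sense(): the state.
- eyes.grab_frame(name): name is "side" or "top" or "wrist"; returns a dict with "frame" (400x640x3 uint8, red, green, blue), "mtx" (3x3 intrinsics, pixels), "view" (4x4, takes a point from world to camera coordinates). Camera axes: x right, y down, z forward; pixel columns grow to the right and rows downward; lengths in m; the calibration is good to about 2 mm. The wrist camera is an equidistant fisheye: a pixel r from the principal point sees the ray r / f radians off the axis. A picture is of the moment at which its call begins. There is no depth.
A pose or a line that the arm cannot do raises env.MotionError and nothing moves.
- job.hand_in(): hands the job in, once; it reports no verdict.
The state is a dict: "clock": time; "joints": joint angles; "qvel": joint speeds; "joint_efforts": joint torques, N m; "position": TCP position; "ee_rot": TCP orientation; "contact_force": force on the tool from outside, world axes, zero at the start; "ft_torque": the same for the moment, N m; "finger_gap": opening from 0.0 (shut) to 1.0 (fully open).
Only numpy, scipy, OpenCV 4.12 (cv2) and the standard library are available. Lean on these libraries where they do the work, as an engineer would, in place of code of your own. Each camera call takes 0.05 s, during which the arm holds its last target. There are 200 camera calls.

## Working session

There is one attempt and no reset: what is moved stays moved. The work goes in short steps, each a Python script; the robot and the scene stay as the last script left them, time stands still between calls to the robot, and variables do not carry over. Pictures are saved under pics/ and viewed, about 8 in all and at most 12, crops included, and the job is handed in when it is done.

```bash
mkdir -p pics; cat > h.py <<'E'
import numpy as np, cv2
from bench import env, kinematics, monitor, eyes, job
def save(name,fn):
    f=eyes.grab_frame(name); cv2.imwrite('pics/'+fn,f['frame'][:,:,::-1]); np.savez('pics/'+fn+'.npz',**f); return f
def ray(f,u,v,fish=False):
    K=f['mtx'];V=f['view'];x=(u-K[0,2])/K[0,0];y=(v-K[1,2])/K[1,1]
    if fish:
        r=np.hypot(x,y); d=np.array([x/r*np.sin(r),y/r*np.sin(r),np.cos(r)]) if r>1e-9 else np.array([0,0,1.])
    else: d=np.array([x,y,1.])
    R=V[:3,:3]; return -R.T@V[:3,3], R.T@d
def onz(f,u,v,z,fish=False):
    c,d=ray(f,u,v,fish); return c+d*(z-c[2])/d[2]
def proj(f,p):
    q=f['view'][:3,:3]@p+f['view'][:3,3]; q=f['mtx']@q; return q[:2]/q[2]
E
python3 - <<'E'
from h import *
a=save('top','top1.png');b=save('side','side1.png')
cv2.imwrite('pics/both.png',cv2.resize(np.vstack([a['frame'],b['frame']])[:,:,::-1],None,fx=.75,fy=.75))
for f in(a,b):print(f['mtx'],f['view'])
s=monitor.sense();print(s)
E
```

```text
[[439.76094919   0.         325.19048528]
 [  0.         439.76094919 192.48194738]
 [  0.           0.           1.        ]] [[ 0.01157399 -0.99962141  0.02496175 -0.03019838]
 [-0.9875122  -0.0153491  -0.15679304  0.55382892]
 [ 0.15711682 -0.02283531 -0.98731599  0.98168258]
 [ 0.          0.          0.          1.        ]]
[[370.10779967   0.         323.83530267]
 [  0.         370.10779967 198.65343764]
 [  0.           0.           1.        ]] [[-0.97137748 -0.23751818 -0.00330288  0.54997821]
 [-0.10811736  0.45446254 -0.88418009  0.15907352]
 [ 0.21150989 -0.85851553 -0.46713451  0.75316255]
 [ 0.          0.          0.          1.        ]]
{'clock': 0.1, 'joints': array([ 9.60571441e-01,  3.13404075e-01,  1.49832992e+00,  2.83734255e-05,
        1.33100701e+00, -2.23397452e-01]), 'qvel': array([-0.00195517, -0.00045144, -0.00143609, -0.00223947, -0.00022935,
       -0.00105153]), 'joint_efforts': array([ 2.86926821e-03, -4.12894034e+01, -2.60141641e+01, -1.47832243e-04,
        2.95977050e-03,  5.59000023e-05]), 'position': array([0.19793267, 0.48602354, 0.23079891]), 'ee_rot': array([-0.39470701,  0.58716542,  0.39443263,  0.58640093]), 'contact_force': array([-0.76271714, -0.19412644, -0.62065928]), 'ft_torque': array([-0.00301348,  0.00347655,  0.01853871]), 'finger_gap': 1.0025845642853821}
```

View pics/top1.png

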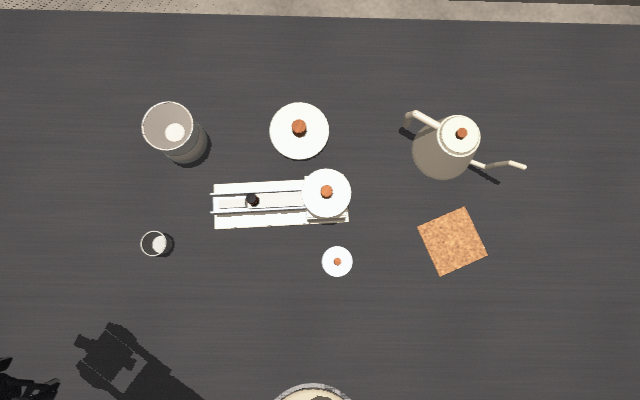

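View pics/side1.png

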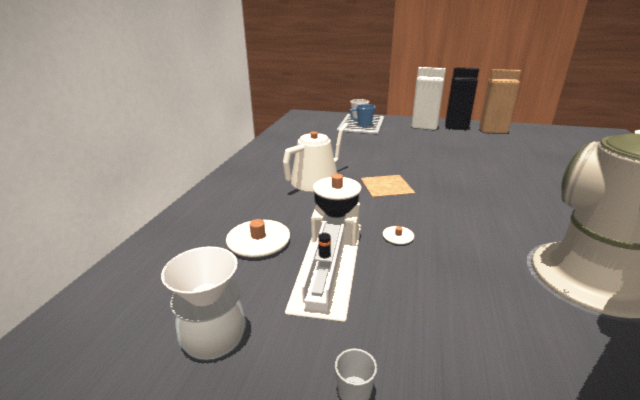

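Top view: the doser with the middle-sized lid is at (326,192), its post at (252,200) and the mat at (452,242). The cup is at (154,243), the kettle at (445,145) and the server at (175,130). The large decoy lid is at (299,130) and the small one at (337,262). The side view agrees.

```bash
cat > m.py <<'E'
from h import *
L=lambda n:dict(np.load('pics/'+n+'.npz'))
a=L('top1.png');b=L('side1.png')
def blob(f,m,u,v,r):
    w=np.zeros(m.shape,np.uint8);cv2.circle(w,(u,v),r,255,-1); m=(m&(w>0)).astype(np.uint8)
    y,x=np.nonzero(m); return x.mean(),y.mean(),len(x),m
def red(f):
    h=cv2.cvtColor(f['frame'],cv2.COLOR_RGB2HSV);return ((h[...,0]<14)|(h[...,0]>174))&(h[...,1]>110)&(h[...,2]>50)
def dark(f): return f['frame'].max(2)<50
k=blob(a,red(a),326,192,14);print('knob',k[:3],onz(a,k[0],k[1],.156))
h=cv2.cvtColor(a['frame'],cv2.COLOR_RGB2HSV)
m=blob(a,(h[...,0]<22)&(h[...,1]>80),452,242,45);print('mat',m[:3],onz(a,m[0],m[1],.004))
c,_=cv2.findContours(m[3],cv2.RETR_EXTERNAL,cv2.CHAIN_APPROX_NONE);c=max(c,key=cv2.contourArea)
print([onz(a,*p,.004)[:2].round(3) for p in cv2.boxPoints(cv2.minAreaRect(c))])
p=blob(a,dark(a),252,200,11);print('post',p[:3],onz(a,p[0],p[1],.1))
# lid flange
w=(h[...,2]>215)&(h[...,1]<60);x=blob(a,w,326,192,26);
c,_=cv2.findContours(x[3],cv2.RETR_EXTERNAL,cv2.CHAIN_APPROX_NONE);c=max(c,key=cv2.contourArea)
e=cv2.minEnclosingCircle(c);print('flange',e,onz(a,*e[0],.133))
# triangulate: knob, post in both
def tri(A,B):
    (c1,d1),(c2,d2)=A,B;n=lambda d:d/np.linalg.norm(d);d1,d2=n(d1),n(d2)
    s,t=np.linalg.lstsq(np.c_[d1,-d2],c2-c1,rcond=None)[0];return (c1+s*d1+c2+t*d2)/2,np.linalg.norm(c1+s*d1-c2-t*d2)
kb=blob(b,red(b),337,181,10);print(kb[:3],tri(ray(a,*k[:2]),ray(b,*kb[:2])))
for n,u,v in[('cup',154,243),('server',168,126),('kettle',461,133),('biglid',299,128),('small',337,262)]:print(n,onz(a,u,v,{'cup':.055,'server':.144,'kettle':.15}.get(n,.02)).round(3))
z=np.hstack([cv2.resize(a['frame'][150:245,190:370],None,fx=4,fy=4,interpolation=2)]);cv2.imwrite('pics/z.png',z[:,:,::-1])
E
python3 m.py
```

```text
knob (np.float64(326.0), np.float64(191.15652173913043), 115) [ 0.53918773 -0.02175245  0.156     ]
mat (np.float64(451.6421736158578), np.float64(240.86705399863294), 2926) [ 0.4476949  -0.32856861  0.004     ]
[array([ 0.482, -0.243]), array([ 0.537, -0.365]), array([ 0.415, -0.414]), array([ 0.362, -0.295])]
post (np.float64(254.53571428571428), np.float64(201.57142857142858), 28) [0.52275201 0.13296713 0.1       ]
flange ((325.09014892578125, 192.5601043701172), 25.411365509033203) [ 0.53986437 -0.02042433  0.133     ]
(np.float64(336.9918032786885), np.float64(180.4262295081967), 122) (array([ 0.54081011, -0.02191384,  0.14797044]), np.float64(0.0006359338884749799))
cup [0.432 0.361 0.055]
server [0.677 0.317 0.144]
kettle [ 0.671 -0.311  0.15 ]
biglid [0.716 0.043 0.02 ]
small [ 0.394 -0.053  0.02 ]
```

View pics/z.png

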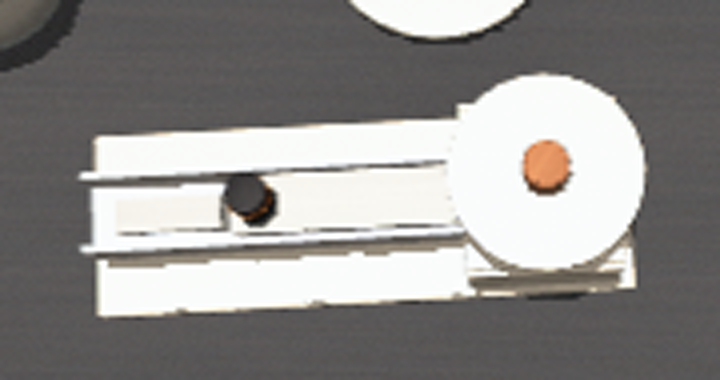

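The crop shows the post top at about crop (245,193), i.e. pixel (251.3,198.3), with the rail edges straight. Next I take the rail direction and lift the lid.

```bash
cat >> h.py <<'E'
from scipy.spatial.transform import Rotation as R
def down(th):
    x=np.array([0,0,-1.]);z=np.array([np.cos(th),np.sin(th),0]);return R.from_matrix(np.c_[x,np.cross(z,x),z]).as_quat()
def best(p,th):
    c=[(np.abs(q-monitor.sense()['joints']).max(),i) for i in(0,1) if (q:=kinematics.ik(p,down(th+i*np.pi))) is not None]
    return down(th+min(c)[1]*np.pi)
E
python3 - <<'E'
from h import *
a=dict(np.load('pics/top1.png.npz'))
P=lambda u,v,z:onz(a,190+u/4,150+v/4,z)
for q in[((85,176),(450,160)),((85,249),(465,232))]:
    p0,p1=[P(*t,.066) for t in q];d=p0-p1;print(p0,p1,np.arctan2(d[1],d[0]))
b=[P(97,137,.008),P(97,316,.008),P(635,288,.008)];print(b)
print('post',P(245,193,.109))
d=b[1]-b[2];th=np.arctan2(d[1],d[0]);print('th',th)
k=np.array([.540,-.0215,.0])
q=best(k+[0,0,.21],th);env.reach(k+[0,0,.21],q)
save('wrist','w1.png')
s=monitor.sense();print(s['clock'],s['position'],s['joints'])
E
```

```text
[0.54320162 0.23600895 0.066     ] [0.55562559 0.0296505  0.066     ] 1.63092955332058
[0.50165356 0.23384868 0.066     ] [0.51441488 0.02034614 0.066     ] 1.6304965688119923
[array([0.57584062, 0.24383896, 0.008     ]), array([0.4682424, 0.2383583, 0.008    ]), array([ 0.48927703, -0.08075253,  0.008     ])]
post [0.52869338 0.1390903  0.109     ]
th 1.6366174835244693
2.3417 [ 0.53999949 -0.02078286  0.21007337] [-2.55424784e-01  3.63391374e-01  1.48426206e+00  1.04906705e-04
  1.29385112e+00  1.24802994e+00]
```

View pics/w1.png

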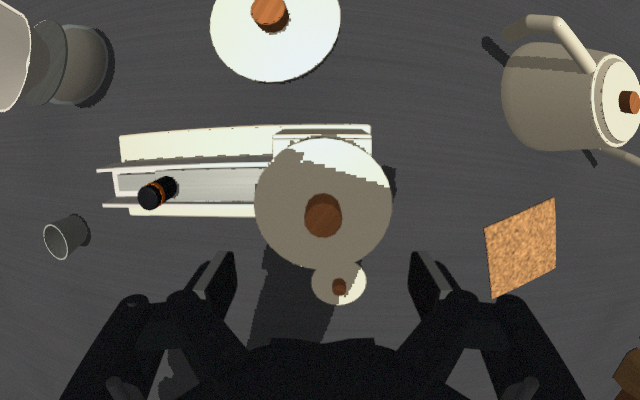

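The wrist view shows the knob at (322,214), midway between the fingers (about 233 and 412). I grasp it now.

```bash
python3 - <<'E'
from h import *
f=dict(np.load('pics/w1.png.npz'));print('knob wrist',onz(f,323,212,.159,True))
k=np.array([.540,-.0215,.0])
print(env.movel(k+[0,0,.150],velocity=.12), env.movel(k+[0,0,.1365],velocity=.04,guard=8))
env.close_gripper(40)
s=monitor.sense();print(s['clock'],s['position'],s['finger_gap'],s['contact_force'])
z0=s['position'][2]
env.movel(k+[0,0,z0+.06],velocity=.08)
s=monitor.sense();print(s['clock'],s['position'],s['finger_gap'],s['contact_force'])
m=np.array([.448,-.3287,z0+.06]);env.movel(m,velocity=.18)
s=monitor.sense();print(s['clock'],s['position'],s['contact_force'],z0)
save('wrist','w2.png')
E
```

```text
knob wrist [ 0.546301   -0.02091628  0.159     ]
False False
4.0583 [ 0.54012445 -0.0215166   0.13677355] 0.286361406352011 [-0.66627315  0.54490459  2.71591725]
4.9583 [ 0.53971983 -0.02143392  0.1961759 ] 0.2875602746300167 [ 0.25091983  0.05767189 -1.60470923]
6.8917 [ 0.44825805 -0.32808144  0.19682213] [-0.07986545  0.40198902 -1.13627138] 0.13677355149452353
```

View pics/w2.png

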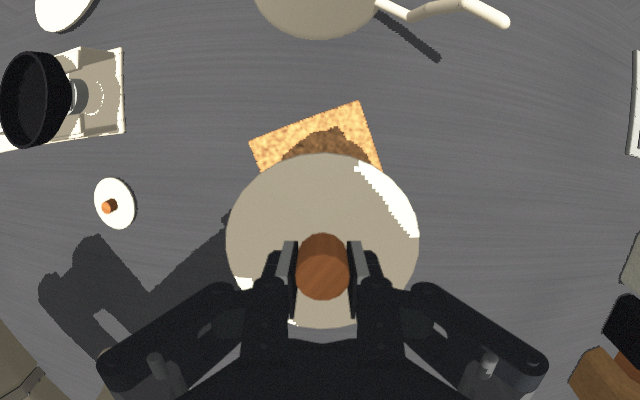

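The lid is held level above the mat. I lower it until it touches, then let go.

```bash
python3 - <<'E'
from h import *
m=np.array([.448,-.3287,0])
env.movel(m+[0,0,.035],velocity=.15)
g=env.movel(m+[0,0,.0185],velocity=.02,guard=3)
s=monitor.sense();print(g,s['clock'],s['position'],s['contact_force'])
env.release();env.hold(.2)
env.movel(m+[0,0,.14],velocity=.12)
s=monitor.sense();print(s['clock'],s['finger_gap'])
p=np.array([.5287,.139,.16]);q=best(p,1.632)
env.movel([.46,-.2,.2],velocity=.25)
env.reach(p,q)
f=save('wrist','w3.png');t=save('top','top2.png')
cv2.imwrite('pics/c3.png',np.vstack([f['frame'][60:340],t['frame'][100:290]])[:,:,::-1])
s=monitor.sense();print(s['clock'],s['position'],s['joints'])
E
```

```text
True 8.8417 [ 0.44789591 -0.32860239  0.02076791] [0.7697181  0.06920259 3.66340122]
10.8083 1.0000913156675786
12.9333 [0.52903781 0.13774386 0.16008629] [ 4.04343407e-02  4.24150855e-01  1.53303747e+00 -2.29183127e-04
  1.18421492e+00  1.55190093e+00]
```

View pics/c3.png

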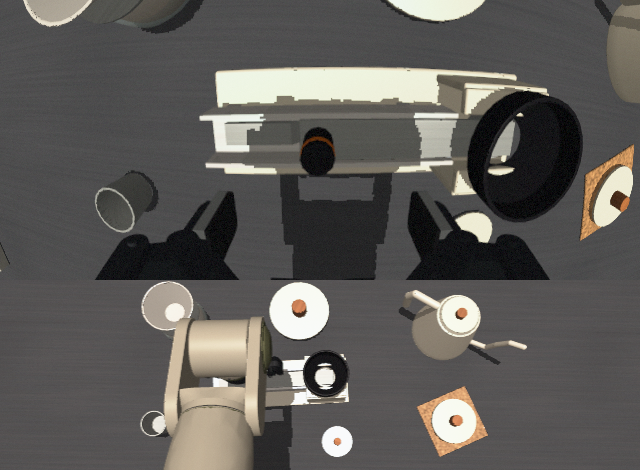

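The lid sits centred on the mat, knob up, at (455,420) in the composite. The post is between the fingers at wrist (318,215). Next I grip it and pull through the stretch before the notch, logging the force.

```bash
cat >> h.py <<'E'
A=np.array([np.cos(1.632),np.sin(1.632),0])
def F(n=3):
    v=[]
    for _ in range(n): env.hold(.03); v.append(monitor.sense()['contact_force'])
    return np.mean(v,0)
E
python3 - <<'E'
from h import *
f=dict(np.load('pics/w3.png.npz'));print('post wrist',onz(f,318,220,.109,True))
p=np.array([.5295,.139,0])
env.movel(p+[0,0,.10],velocity=.12);print(env.movel(p+[0,0,.076],velocity=.05,guard=8))
env.close_gripper(70)
s=monitor.sense();print(s['clock'],s['position'],s['finger_gap']);print(F())
p0=s['position'];np.save('p0.npy',p0)
for d in(.005,.010,.015,.02):
    env.movel(p0+A*d,velocity=.03);f=F();print(d,(monitor.sense()['position']-p0)@A,f@A,f.round(1))
print(monitor.sense()['clock'])
E
```

```text
post wrist [0.52954084 0.14058407 0.109     ]
False
14.8167 [0.52957321 0.13914653 0.07638034] 0.26383201778668663
[-1.82191559  1.32395641  5.72077229]
0.005 0.005266392730798693 1.247762509473835 [-1.7  1.1  3.3]
0.01 0.0102822036177524 1.6156439373394509 [-2.7  1.5  4. ]
0.015 0.015266493214051326 1.6198099406876536 [-4.3  1.4  4.8]
0.02 0.02014560956676289 1.2188054889364088 [-3.6  1.   5.3]
16.5917
```

```bash
python3 - <<'E'
from h import *
p0=np.load('p0.npy');d=.020;h=[]
while d<.080 and monitor.sense()['clock']<40:
    d+=.001;env.movel(p0+A*d,velocity=.02);s=monitor.sense();f0=s['contact_force']@A;f=F(1)@A
    h.append((d*1e3,f0,f))
    base=np.median([x[2] for x in h[-12:]])
    if len(h)>4 and f<base-3.5: break
for x in h: print('%.1f %.1f %.1f'%x,end=' | ')
print(monitor.sense()['clock'],(monitor.sense()['position']-p0)@A)
E
```

```text
21.0 0.3 -0.6 | 22.0 0.3 1.1 | 23.0 -0.6 -1.0 | 24.0 0.2 -0.2 | 25.0 -0.3 -0.4 | 26.0 -1.3 -0.2 | 27.0 -0.7 -0.7 | 28.0 0.0 -0.3 | 29.0 -0.3 -1.0 | 30.0 -1.2 -1.0 | 31.0 -0.0 -0.0 | 32.0 -0.9 -1.3 | 33.0 -0.4 -0.3 | 34.0 0.5 0.4 | 35.0 0.0 0.2 | 36.0 -0.6 0.0 | 37.0 -0.9 -1.2 | 38.0 -0.6 -0.8 | 39.0 -1.0 -0.8 | 40.0 -0.2 -0.2 | 41.0 -0.3 -1.1 | 42.0 -0.8 -0.6 | 43.0 -0.4 -0.1 | 44.0 0.3 -0.6 | 45.0 -0.8 0.3 | 46.0 -0.5 0.3 | 47.0 -0.8 0.0 | 48.0 0.2 -0.7 | 49.0 -0.2 0.7 | 50.0 -0.1 0.3 | 51.0 -0.9 -0.1 | 52.0 -1.0 -1.1 | 53.0 -0.7 -1.6 | 54.0 -0.4 1.2 | 55.0 -0.1 -0.4 | 56.0 -1.2 0.3 | 57.0 0.2 -0.7 | 58.0 1.0 0.0 | 59.0 0.3 -0.1 | 60.0 1.9 1.3 | 61.0 3.6 3.4 | 62.0 5.4 6.0 | 63.0 8.5 9.4 | 64.0 5.2 5.2 | 65.0 0.2 0.4 | 66.0 -4.7 -4.7 | 29.625 0.06523631705812176
```

Clear detent: the force pulls ahead from 60 to 63 mm, crosses zero at about 65 mm and resists at 66 mm. I centre on 65 mm and check.

```bash
python3 - <<'E'
from h import *
p0=np.load('p0.npy')
for d in(.0655,.065):
    env.movel(p0+A*d,velocity=.01);env.hold(.4);f=F(5);s=monitor.sense();print(d,f@A,f.round(1),(s['position']-p0)@A)
print(s['clock'],s['finger_gap'],np.abs(s['qvel']).max())
f=save('wrist','w4.png');t=save('top','top3.png');b=save('side','side3.png')
cv2.imwrite('pics/c4.png',np.vstack([f['frame'][60:340],b['frame'][120:350]])[:,:,::-1])
E
```

```text
0.0655 -2.718743704848696 [-6.6 -3.1  7.1] 0.06506730865519252
0.065 -0.6125419072717225 [-6.6 -1.   7. ] 0.06494386188676489
31.2583 0.2616927521474795 0.0018501745689184562
```

View pics/c4.png

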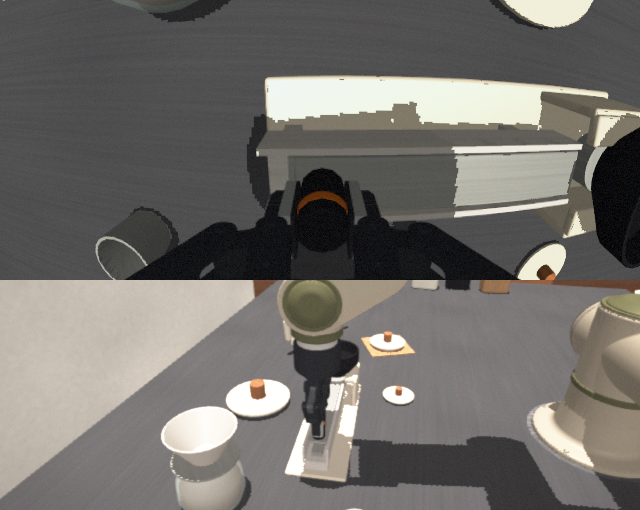

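The post is in the jaws at wrist (322,215), with the gate about 71 mm open. The lid is on the mat at (388,340) in the composite, and the bystanders are in place.

```bash
python3 -c "
from h import *
print(job.hand_in())"
```

```text
the job is handed in; nothing more can be done
None
```

I set the middle-sized lid on the cork mat and drew the gate open to the notch, then handed the job in with the post still gripped. The clock read about 31 s; the hand-in reports no verdict.

- **Lid:** It came off by its knob and was lowered until it touched at about 3 N, with the arm within a few millimetres of the mat centre. Both later views show it knob up, and the top view shows it centred on the mat.
- **Gate:** I gripped the post with 70 N and pulled. After 60–63 mm of travel the force pulled ahead by up to 9 N. It crossed zero at about 65 mm and resisted at 4.7 N by 66 mm. I went back to 65 mm, which is about 71 mm from shut.
- **Last checks:** The force along the rail was −0.6 N, the arm was at rest and the jaws were closed on the post. The kettle was not in the last pictures I looked at. The server and cup looked unmoved.
- **What disagreed or was uncertain:**
  - The wrist camera put the knob 6 mm further out in x than the top view, but the grasp was good.
  - A steady side and vertical load of about 7 N each stayed on the grip.
  - The ball's depth can't be read directly, so I inferred it from the force curve.

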